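# Find the tired contact spring

### The arm

A 7-joint arm with a two-finger parallel gripper is mounted at the origin on a cart in front of the work surface, level with it; the furniture and walls round the work are solid. World frame = base frame: x ahead of the robot, y to its left, z up, the work surface at z = 0. Lengths are in m, angles in rad, forces in N, time in s.
With the tool pointing down it reaches from about 0.425 to 0.825 m from the base axis. Payload 3.6 kg.
Tool frame: the origin (TCP) lies where the fingers leave the gripper's body, on its centre line; the fingertips stand 73 mm ahead of it and the grasp point (between the pads) lies 54 mm ahead of it; x points along the fingers, y is the direction in which the jaws open and shut, and the axes are right-handed (so a half turn about x gives the same grasp; the last joint's range is limited). The gripper opens to 85 mm and grips with 20 to 120 N. Pads are 22 mm wide; open, the fingers measure 114 mm over their backs; the gripper's body (76 mm by 85 mm) begins 54 mm behind the grasp point. The pads swing forward as they close: fully open they stand 13 mm farther back than shut.
Start: joints at [-0.026, 0.615, -0.013, 1.423, 0.008, 1.103, -0.04], TCP at [0.65, 0, 0.304] pointing down, gripper open.
Joint ranges: [-3.12, 3.12], [-0.3, 2.06], [-1.34, 1.32], [0.26, 2.42], [-1.36, 4.5], [0.01, 1.98], [-2.84, 2.84]. Speed limits (rad/s): [2.79, 2.79, 3.14, 3.14, 3.14, 3.14, 3.14].

### API

Orientations are given as a unit quaternion [x, y, z, w].
In Python, from station import arm, snapshot, camera_info, ticket gives the robot as it stands. Calls block until the motion is done:
- arm.movep(position, orientation): joint-space move of the TCP to a pose.
- arm.line_to(position, velocity=0.15, ori=None): straight line of the TCP; ori=None keeps the orientation; velocity is the mean speed in m/s.
- arm.move_j(angles): joint-space move.
- arm.move_gripper(opening, effort=None): opening from 0.0 (shut) to 1.0 (fully open); effort is the grip in N (None keeps the last); returns when the fingers have stopped.
- arm.pause(seconds).
- arm.ik(position, orientation): joint angles nearest the present ones, or None.
- snapshot(name): name is "scene" or "side" or "wrist"; returns the picture (384x512x3 uint8, blue, green, red); there is no depth.
- camera_info(name): a dict with "fx", "fy", "cx", "cy" (pixels), "R" (3x3) and "t" (3): a world point X has camera coordinates R X + t; the wrist camera has in their place "T_tool_cam" (4x4, takes a point from camera to tool coordinates, whose origin is the TCP and whose axes are the tool frame's). Camera axes: x right, y down, z forward; pixel columns grow to the right and rows downward; lengths in m; the calibration is good to about 2 mm. A picture is of the moment at which its call begins: read the wrist's pose just before it. camera_info takes no time and is no camera call.
A pose or a line that the arm cannot do raises arm.MotionError and nothing moves.
- ticket.finish_job(): hands the job in, once; it reports no verdict.
Readings, each from a call of its own:
- arm.read_time(): time.
- arm.read_joint_positions(): joint angles.
- arm.read_dq(): joint speeds.
- arm.read_effort(): joint torques, N m.
- arm.read_tool_pos(): TCP position.
- arm.read_eef_rot(): TCP orientation.
- arm.read_ft_force(): force on the tool from outside, world axes, zero at the start.
- arm.read_wrist_torque(): the same for the moment, N m.
- arm.read_opening(): opening from 0.0 (shut) to 1.0 (fully open).
Only numpy, scipy, OpenCV 4.12 (cv2) and the standard library are available. Lean on these libraries where they do the work, as an engineer would, in place of code of your own. Each camera call takes 0.05 s, during which the arm holds its last target. There are 200 camera calls.

### The job

One of the three spring contact blocks in the plating set's contact rack has a leaf that has lost its temper. Going along the row from left to right, press the tip of each leaf gently down onto its stop, hold it there a moment to feel how hard it springs back, and let it up again. Then take the block with the weak leaf by its clamp block, lift it out and set it down upright inside the blue repair tray, leaving the two sound blocks standing in their bays; finally press its tip onto the stop once more, there in the tray, to be sure you took the right one.

Things in the scene. Friction and masses are not known exactly. Their poses are not given: they have to be found in the camera images.
- rack: Fixed dark brown board 180 (x) x 250 (y) x 6 mm with a copper bar (16 mm high, a black knob 33 mm high at its right end) along its far edge. Origin: centre of its underside; x away from the robot, y along the row to the left. Bays at y = +80, 0, -80 mm hold one contact block each, loose on the board, leaf tip to -x, low guides beside the leaf. Which block is in which bay varies.
- tray: Blue repair tray, fixed, empty, 210 (x) x 150 (y) mm, rim 25 mm high, walls and floor 4 mm thick. Origin: centre of its underside. A block lies in it lengthwise along the tray's x.
- grip_a (a point): Contact block A (three look alike, 0.35 to 0.6 kg): black foot 150 x 30 x 8 mm with a metal clamp block 40 (x) x 30 (y) mm on its +x part, up to 44 mm above the foot's underside, screw heads to 49. This point: middle of the clamp block, 22 mm above the foot's underside, where to take it across y; the foot's centre lies 42 mm to -x. x points away from the leaf tip, z up.
- pad_a (a point): Top of the round press pad (17 mm) at the free tip of block A's bronze leaf spring (18 mm wide, 100 mm long, clamped at the block), 46 mm above the bench at rest. 13 mm straight down puts it on its rubber-capped stop. Force grows evenly with travel: at the stop a sound leaf gives about 9 N, the weak one about 4 N; past it, some 5 N more per mm.
- leaf_a (a joint): Bend of block A's leaf near its clamp, rad: 0 at rest, 0.092 at the stop (13 mm at the pad), in proportion between; springs back when let go.
- grip_b (a point): Contact block B (three look alike, 0.35 to 0.6 kg): black foot 150 x 30 x 8 mm with a metal clamp block 40 (x) x 30 (y) mm on its +x part, up to 44 mm above the foot's underside, screw heads to 49. This point: middle of the clamp block, 22 mm above the foot's underside, where to take it across y; the foot's centre lies 42 mm to -x. x points away from the leaf tip, z up.
- pad_b (a point): Top of the round press pad (17 mm) at the free tip of block B's bronze leaf spring (18 mm wide, 100 mm long, clamped at the block), 46 mm above the bench at rest. 13 mm straight down puts it on its rubber-capped stop. Force grows evenly with travel: at the stop a sound leaf gives about 9 N, the weak one about 4 N; past it, some 5 N more per mm.
- leaf_b (a joint): Bend of block B's leaf near its clamp, rad: 0 at rest, 0.092 at the stop (13 mm at the pad), in proportion between; springs back when let go.
- grip_c (a point): Contact block C (three look alike, 0.35 to 0.6 kg): black foot 150 x 30 x 8 mm with a metal clamp block 40 (x) x 30 (y) mm on its +x part, up to 44 mm above the foot's underside, screw heads to 49. This point: middle of the clamp block, 22 mm above the foot's underside, where to take it across y; the foot's centre lies 42 mm to -x. x points away from the leaf tip, z up.
- pad_c (a point): Top of the round press pad (17 mm) at the free tip of block C's bronze leaf spring (18 mm wide, 100 mm long, clamped at the block), 46 mm above the bench at rest. 13 mm straight down puts it on its rubber-capped stop. Force grows evenly with travel: at the stop a sound leaf gives about 9 N, the weak one about 4 N; past it, some 5 N more per mm.
- leaf_c (a joint): Bend of block C's leaf near its clamp, rad: 0 at rest, 0.092 at the stop (13 mm at the pad), in proportion between; springs back when let go.

How it is judged:
On the way, in this order (a step that is already met when the one before it is completed fails the run):
1. the leaf in the left bay is pressed onto its stop and held a moment (((y of grip_a in the frame of rack above 0.05 m and value of joint leaf_a above 0.085 rad) or (y of grip_b in the frame of rack above 0.05 m and value of joint leaf_b above 0.085 rad) or (y of grip_c in the frame of rack above 0.05 m and value of joint leaf_c above 0.085 rad))), for 0.2 s.
2. then the leaf in the middle bay is pressed onto its stop and held a moment (((y of grip_a in the frame of rack between -0.03 and 0.03 m and value of joint leaf_a above 0.085 rad) or (y of grip_b in the frame of rack between -0.03 and 0.03 m and value of joint leaf_b above 0.085 rad) or (y of grip_c in the frame of rack between -0.03 and 0.03 m and value of joint leaf_c above 0.085 rad))), for 0.2 s.
3. then the leaf in the right bay is pressed onto its stop and held a moment (((y of grip_a in the frame of rack below -0.05 m and value of joint leaf_a above 0.085 rad) or (y of grip_b in the frame of rack below -0.05 m and value of joint leaf_b above 0.085 rad) or (y of grip_c in the frame of rack below -0.05 m and value of joint leaf_c above 0.085 rad))), for 0.2 s.
4. then a block that stands in the tray is pressed at its leaf tip and proves weak: over half way down at under 4.3 N (((x of grip_a in the frame of tray between -0.095 and 0.095 m and y of grip_a in the frame of tray between -0.07 and 0.07 m and z of grip_a in the frame of tray between 0.018 and 0.034 m and angle between grip_a's own z axis and vertical below 0.07 rad and value of joint leaf_a above 0.055 rad and contact force between the fingers and leaf_a between 0.5 and 4.3 N) or (x of grip_b in the frame of tray between -0.095 and 0.095 m and y of grip_b in the frame of tray between -0.07 and 0.07 m and z of grip_b in the frame of tray between 0.018 and 0.034 m and angle between grip_b's own z axis and vertical below 0.07 rad and value of joint leaf_b above 0.055 rad and contact force between the fingers and leaf_b between 0.5 and 4.3 N) or (x of grip_c in the frame of tray between -0.095 and 0.095 m and y of grip_c in the frame of tray between -0.07 and 0.07 m and z of grip_c in the frame of tray between 0.018 and 0.034 m and angle between grip_c's own z axis and vertical below 0.07 rad and value of joint leaf_c above 0.055 rad and contact force between the fingers and leaf_c between 0.5 and 4.3 N))).
5. then that leaf in the tray is pressed on, onto its stop, and held a moment (((x of grip_a in the frame of tray between -0.095 and 0.095 m and y of grip_a in the frame of tray between -0.07 and 0.07 m and z of grip_a in the frame of tray between 0.018 and 0.034 m and angle between grip_a's own z axis and vertical below 0.07 rad and value of joint leaf_a above 0.085 rad) or (x of grip_b in the frame of tray between -0.095 and 0.095 m and y of grip_b in the frame of tray between -0.07 and 0.07 m and z of grip_b in the frame of tray between 0.018 and 0.034 m and angle between grip_b's own z axis and vertical below 0.07 rad and value of joint leaf_b above 0.085 rad) or (x of grip_c in the frame of tray between -0.095 and 0.095 m and y of grip_c in the frame of tray between -0.07 and 0.07 m and z of grip_c in the frame of tray between 0.018 and 0.034 m and angle between grip_c's own z axis and vertical below 0.07 rad and value of joint leaf_c above 0.085 rad))), for 0.2 s.
At the end, for the whole second after the job is handed in: One block, the weak one as its press in the tray has shown, stands upright (within 4 degrees) on the floor of the blue tray, clamp block and leaf tip both inside its walls, let go; the other two stand in their bays, within 12 mm of where they were (((x of grip_a in the frame of tray between -0.095 and 0.095 m and y of grip_a in the frame of tray between -0.07 and 0.07 m and z of grip_a in the frame of tray between 0.018 and 0.034 m and angle between grip_a's own z axis and vertical below 0.07 rad and x of pad_a in the frame of tray between -0.103 and 0.103 m and y of pad_a in the frame of tray between -0.07 and 0.07 m and distance of each of grip_b, grip_c from where it was at the start of the episode below 0.012 m and angle between each of grip_b, grip_c's own z axis and vertical below 0.05 rad) or (x of grip_b in the frame of tray between -0.095 and 0.095 m and y of grip_b in the frame of tray between -0.07 and 0.07 m and z of grip_b in the frame of tray between 0.018 and 0.034 m and angle between grip_b's own z axis and vertical below 0.07 rad and x of pad_b in the frame of tray between -0.103 and 0.103 m and y of pad_b in the frame of tray between -0.07 and 0.07 m and distance of each of grip_a, grip_c from where it was at the start of the episode below 0.012 m and angle between each of grip_a, grip_c's own z axis and vertical below 0.05 rad) or (x of grip_c in the frame of tray between -0.095 and 0.095 m and y of grip_c in the frame of tray between -0.07 and 0.07 m and z of grip_c in the frame of tray between 0.018 and 0.034 m and angle between grip_c's own z axis and vertical below 0.07 rad and x of pad_c in the frame of tray between -0.103 and 0.103 m and y of pad_c in the frame of tray between -0.07 and 0.07 m and distance of each of grip_a, grip_b from where it was at the start of the episode below 0.012 m and angle between each of grip_a, grip_b's own z axis and vertical below 0.05 rad))); the robot touches nothing.
It fails at once if a leaf is pressed or squeezed with more than 25 N (contact force between the fingers and leaf_a above 25 N or contact force between the fingers and leaf_b above 25 N or contact force between the fingers and leaf_c above 25 N).
It fails at once if a block is let go in the air, more than about 4 cm above the tray floor ((height (world z) of grip_a above 0.07 m and contact force between the fingers and anything else below 0.05 N) or (height (world z) of grip_b above 0.07 m and contact force between the fingers and anything else below 0.05 N) or (height (world z) of grip_c above 0.07 m and contact force between the fingers and anything else below 0.05 N)).
It also fails if it takes over 72 s, if anything falls off the work surface, if the arm or the gripper's body presses on something with over 40 N, if the wrist force passes 120 N, or if a joint passes its speed limit or range.

## Working session

There is one attempt and no reset: what is moved stays moved. The work goes in short steps, each a Python script; the robot and the scene stay as the last script left them, time stands still between calls to the robot, and variables do not carry over. Pictures are saved under pics/ and viewed, about 8 in all and at most 12, crops included, and the job is handed in when it is done.

```bash
mkdir -p pics; ls; python3 - <<'E'
from station import arm, snapshot, camera_info
import cv2, numpy as np
for n in ("scene","side"):
    cv2.imwrite(f"pics/{n}0.png", snapshot(n))
    c=camera_info(n); print(n,[c[k] for k in("fx","fy","cx","cy")]); print(np.round(c["R"],3),np.round(c["t"],3), -np.array(c["R"]).T@c["t"])
cv2.imwrite("pics/wrist0.png", snapshot("wrist"))
print(camera_info("wrist")); print(arm.read_eef_rot(), arm.read_tool_pos(), arm.read_time(), arm.read_opening())
a=cv2.imread("pics/scene0.png"); b=cv2.imread("pics/wrist0.png")
E
```

```text
pics
scene [389.6060656369653, 389.6060656369653, 257.65045259194915, 198.07492704963087]
[[-0.571 -0.821  0.002]
 [-0.612  0.424 -0.667]
 [ 0.547 -0.382 -0.745]] [0.416 0.325 0.633] [0.08945902 0.44597742 0.68764038]
side [380.84804165346605, 380.84804165346605, 249.935151915901, 194.61499842609732]
[[ 0.976 -0.215 -0.019]
 [-0.152 -0.621 -0.769]
 [ 0.153  0.754 -0.639]] [-0.482  0.211  0.791] [ 0.38077514 -0.56957984  0.65819017]
{'fx': 311.8556027880437, 'fy': 311.8556027880437, 'cx': 254.92337367054014, 'cy': 199.18452386644248, 'T_tool_cam': array([[-2.21475375e-04, -2.96096561e-01,  9.55157986e-01,
        -7.01246727e-02],
       [ 9.99999921e-01,  2.48559756e-04,  3.08925906e-04,
         4.79160125e-04],
       [-3.28885734e-04,  9.55157979e-01,  2.96096482e-01,
        -7.50891034e-02],
       [ 0.00000000e+00,  0.00000000e+00,  0.00000000e+00,
         1.00000000e+00]])}
[ 0.49947116  0.50050564 -0.50049979  0.4995224 ] [6.49557096e-01 6.82450425e-06 3.02998988e-01] 0.15 0.9940803092446505
```

View pics/scene0.png

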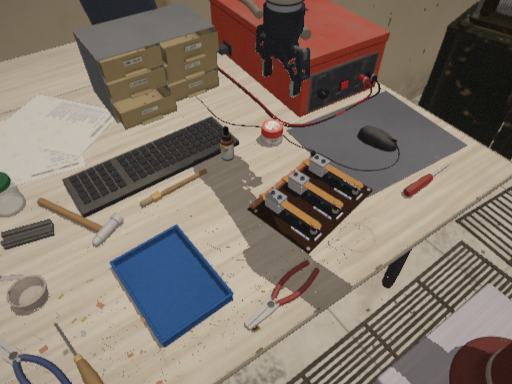

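View pics/wrist0.png

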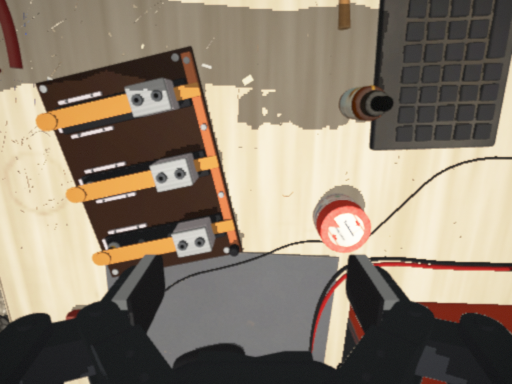

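Wrist view: the rack's three leaves have pads at about (47,122), (75,195) and (101,258), clamp blocks at (150,97), (174,172) and (193,238), and the knob at (235,250). Image right is about +x, up is +y. Scene view: the empty blue tray has corners at about (112,265), (178,228), (232,293) and (165,340).

```bash
cat > h.py <<'E'
import numpy as np, cv2
from scipy.spatial.transform import Rotation as Rn
from station import arm, snapshot, camera_info
def cast(name, px, z, pose=None):
    c=camera_info(name); px=np.atleast_2d(np.asarray(px,float))
    d=np.c_[(px[:,0]-c["cx"])/c["fx"],(px[:,1]-c["cy"])/c["fy"],np.ones(len(px))]
    if name=="wrist":
        p,q=pose; T=c["T_tool_cam"]; Rt=Rn.from_quat(q).as_matrix()
        R=Rt@T[:3,:3]; o=Rt@T[:3,3]+p
    else:
        R=np.array(c["R"]).T; o=-R@c["t"]
    w=d@R.T; return o+w*((z-o[2])/w[:,2])[:,None]
def down(yaw):   # tool x down, tool y along (-s,c), tool z along (c,s)
    c,s=np.cos(yaw),np.sin(yaw)
    return Rn.from_matrix(np.array([[0,-s,c],[0,c,s],[-1,0,0]])).as_quat()
E
python3 - <<'E'
from h import *
p,q=arm.read_tool_pos(),arm.read_eef_rot()
w=cv2.imread("pics/wrist0.png"); h=cv2.cvtColor(w,cv2.COLOR_BGR2HSV)
m=cv2.inRange(h,(10,120,120),(24,255,255))
for c in sorted(cv2.findContours(m,0,2)[0],key=cv2.contourArea)[-5:]:
    c=c[:,0]; i=c[:,0].argmin(); print("orange",len(c),c.min(0),c.max(0),c[i])
    # pad disc: min enclosing circle of leftmost part
    s=c[c[:,0]<c[i,0]+14]; (x,y),r=cv2.minEnclosingCircle(s); print("  pad",x,y,r,cast("wrist",[x,y],.046,(p,q)).round(4))
g=cv2.inRange(h,(0,0,110),(179,40,215)); g[:,:125]=0; g[:,225:]=0; g[:70]=0;g[262:]=0
for c in cv2.findContours(cv2.morphologyEx(g,cv2.MORPH_CLOSE,np.ones((7,7))),0,2)[0]:
    if cv2.contourArea(c)>400: r=cv2.minAreaRect(c); print("clamp",r, cast("wrist",r[0],.050,(p,q)).round(4), cast("wrist",cv2.boxPoints(r),.05,(p,q))[:,:2].round(3).tolist())
print("rack corners",cast("wrist",[[38,84],[190,47]],.006,(p,q)).round(4))
s=cv2.imread("pics/scene0.png"); hs=cv2.cvtColor(s,cv2.COLOR_BGR2HSV)
b=cv2.inRange(hs,(98,150,70),(118,255,255)); b=cv2.morphologyEx(b,cv2.MORPH_OPEN,np.ones((3,3)))
c=max(cv2.findContours(b,0,2)[0],key=cv2.contourArea)
P=cast("scene",c[:,0],.025)[:,:2]
ap=cv2.approxPolyDP(c,8,True)[:,0]; print("tray px",ap.tolist(), cast("scene",ap,.025).round(3).tolist())
r=cv2.minAreaRect(P.astype(np.float32)); print(r)
print("supply corners", cast("scene",[[300,110],[385,43]],0).round(3))
E
```

```text
orange 8 [340   0] [348   4] [340   0]
  pad 344.0 1.5 4.272101879119873 [[0.7313 0.1636 0.046 ]]
orange 79 [ 92 237] [175 264] [ 92 257]
  pad 99.38235473632812 256.73529052734375 7.645465850830078 [[ 0.4683 -0.0968  0.046 ]]
orange 95 [ 66 170] [154 202] [ 66 192]
  pad 74.60638427734375 192.98936462402344 9.11786937713623 [[ 0.4526 -0.0194  0.046 ]]
orange 99 [36 94] [130 130] [ 36 119]
  pad 45.88461685180664 120.5 9.997880935668945 [[0.4364 0.0575 0.046 ]]
orange 264 [174  60] [237 243] [174  88]
  pad 180.0 81.5 18.741764068603516 [[0.5759 0.0948 0.046 ]]
clamp ((197.7692413330078, 242.84616088867188), (45.891178131103516, 49.4212646484375), 78.69007110595703) [[ 0.5848 -0.077   0.05  ]] [[0.554, -0.056], [0.608, -0.044], [0.617, -0.099], [0.56, -0.112]]
clamp ((173.2445831298828, 172.92507934570312), (31.14218521118164, 44.86513900756836), 77.7352294921875) [[0.5632 0.0039 0.05  ]] [[0.538, 0.015], [0.584, 0.025], [0.589, -0.007], [0.541, -0.018]]
clamp ((150.74261474609375, 97.53114318847656), (32.75262451171875, 47.58292007446289), 76.75948333740234) [[0.5469 0.0797 0.05  ]] [[0.522, 0.089], [0.568, 0.099], [0.573, 0.07], [0.525, 0.059]]
rack corners [[0.4093 0.0946 0.006 ]
 [0.58   0.1318 0.006 ]]
tray px [[177, 226], [112, 261], [164, 345], [231, 299]] [[0.609, 0.294, 0.025], [0.603, 0.441, 0.025], [0.391, 0.43, 0.025], [0.398, 0.29, 0.025]]
((0.500805139541626, 0.3631247580051422), (0.2157418429851532, 0.1520553082227707), 3.662029266357422)
supply corners [[ 0.812 -0.211  0.   ]
 [ 0.958 -0.731  0.   ]]
```

View pics/side0.png

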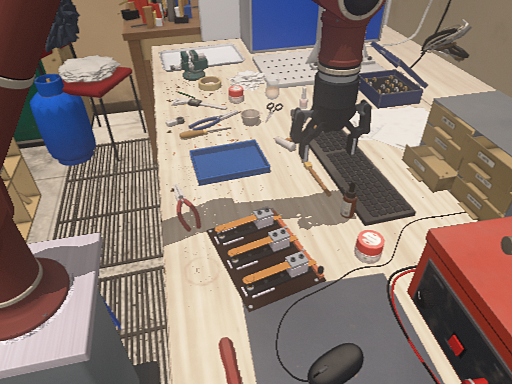

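Side view agrees with this: the rack's long axis is yawed about 0.206 rad, the tray is empty, and nothing stands over the leaves. Going to the left pad with the gripper shut and checking alignment there.

```bash
cat >> h.py <<'E'
YAW=0.206
PADS={"L":np.array([.4355,.0573]),"M":np.array([.4520,-.0196]),"R":np.array([.4680,-.0968])}
def press(xy, q, ztop, steps, hold=0.4, fmax=15.):
    """descend through TCP heights, log force, hold, lift"""
    f0=np.array(arm.read_ft_force()); log=[]
    for z in steps:
        arm.line_to([*xy,z],velocity=.02)
        f=np.array(arm.read_ft_force())-f0; log.append((round(arm.read_tool_pos()[2],4),round(f[2],2)))
        if f[2]>fmax: break
    arm.pause(hold); f=np.array(arm.read_ft_force())-f0
    print("hold",round(arm.read_tool_pos()[2],4),f.round(2),"t",arm.read_time()); print(log)
    return log
E
python3 - <<'E'
from h import *
arm.move_gripper(0.)
q=down(YAW); print(arm.read_time())
arm.movep([*PADS["L"],.135],q)
print(arm.read_time(),arm.read_tool_pos(),arm.read_eef_rot(),q,arm.read_ft_force())
cv2.imwrite("pics/w1.png",snapshot("wrist")); cv2.imwrite("pics/s1.png",cv2.resize(snapshot("side")[170:330,150:370],None,fx=3,fy=3))
E
```

```text
0.9167
2.0 [0.43729237 0.05723784 0.13547542] [-0.07191741  0.70235748  0.07185318  0.70452749] [-0.07270329  0.70335925  0.07270329  0.70335925] [-0.10335651 -0.98482077  0.17667069]
```

View pics/w1.png

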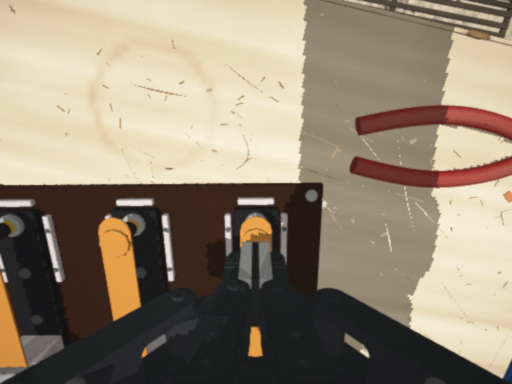

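View pics/s1.png

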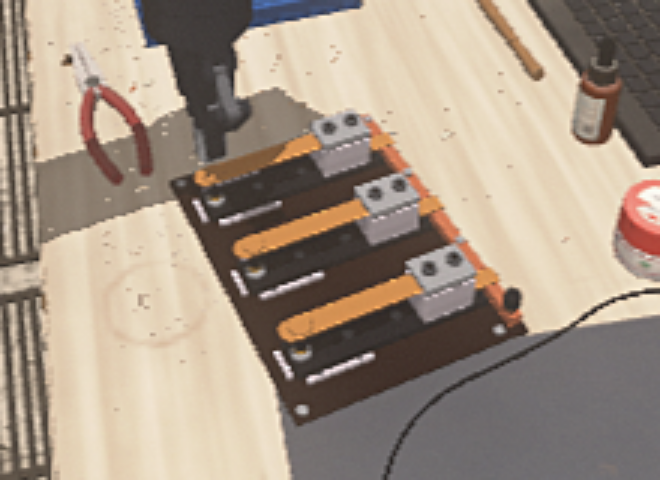

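The shut fingertips sit over the left pad: pad disc about (257,230), fingertip (257,240). The middle pad shows at (116,237). I'll cast these two as a check, then press the left leaf.

```bash
python3 - <<'E'
from h import *
p,q=arm.read_tool_pos(),arm.read_eef_rot()
N=cast("wrist",[[257,230],[116,237]],.046,(p,q)); print(N.round(4), p)
d=N[0,:2]-PADS["L"]; print("diff",d, N[1,:2]-PADS["M"])
xy=PADS["L"]+np.clip(d,-.004,.004)
press(xy,None,.135,[.125,.120,.1175,.115,.1125,.110,.108,.107,.106,.1055],fmax=10)
E
```

```text
[[ 0.4299  0.0562  0.046 ]
 [ 0.45   -0.0198  0.046 ]] [0.43743629 0.0571936  0.1354869 ]
diff [-0.00558656 -0.00107242] [-0.00200721 -0.00019546]
hold 0.106 [-0.58 -0.43  7.69] t 5.6917
[(np.float64(0.1249), np.float64(-1.04)), (np.float64(0.1199), np.float64(-0.58)), (np.float64(0.1175), np.float64(-0.24)), (np.float64(0.115), np.float64(2.53)), (np.float64(0.1126), np.float64(4.56)), (np.float64(0.1101), np.float64(5.74)), (np.float64(0.1082), np.float64(6.03)), (np.float64(0.1073), np.float64(7.36)), (np.float64(0.1064), np.float64(7.29)), (np.float64(0.1059), np.float64(8.35))]
```

```bash
cat >> h.py <<'E'
def fz(n=5):
    v=[]
    for _ in range(n): v.append(arm.read_ft_force()[2]); arm.pause(.04)
    return np.mean(v)
E
python3 - <<'E'
from h import *
p=arm.read_tool_pos(); xy=PADS["L"]+[-.004,-.001]
for z in (.105,.1044,.1038,.1032,.1026):
    arm.line_to([*xy,z],velocity=.02); f=fz(); print(arm.read_tool_pos().round(4) if hasattr(p,'round') else arm.read_tool_pos(),round(f,2))
    if f>13: break
arm.pause(.15); print(arm.read_time())
arm.line_to([*xy,.135],velocity=.1); arm.pause(.1); print("free",fz(),arm.read_time())
E
```

```text
[0.432  0.0564 0.1055] 8.49
[0.4321 0.0564 0.1049] 8.75
[0.4321 0.0564 0.1044] 9.27
[0.4321 0.0564 0.1039] 10.57
[0.4322 0.0565 0.1035] 12.79
8.1333
free -0.09136504440984565 8.9167
```

Left leaf: slope 0.69 N/mm, with the stop at TCP z of about 0.1045 and about 9 N, so it is sound. Middle and right next.

```bash
cat > press2.py <<'E'
from h import *
for k in "MR":
    xy=PADS[k]+np.array([-.003,-.0005])
    arm.line_to([*xy,.135],velocity=.12); arm.pause(.1); f0=fz()
    out=[]
    for z in (.118,.112,.108,.1055,.1047,.104,.1034,.1028,.1022):
        arm.line_to([*xy,z],velocity=.04); f=fz(3)-f0; out.append((float(arm.read_tool_pos()[2].round(4)),round(float(f),2)))
        if f>12 or (z<.105 and len(out)>2 and f-out[-2][1]>2.0 and out[-2][1]-out[-3][1]>1.5): break
    arm.pause(.3); print(k,out,"hold",round(fz(3)-f0,2),arm.read_tool_pos().round(4),arm.read_time())
    arm.line_to([*xy,.135],velocity=.1)
print(arm.read_time())
E
python3 press2.py
```

```text
M [(0.118, 0.29), (0.1122, 3.97), (0.1084, 6.91), (0.1061, 8.3), (0.1054, 8.38), (0.1047, 9.54), (0.1043, 10.38), (0.1038, 12.5)] hold 12.36 [ 0.4498 -0.02    0.1038] 13.825
R [(0.1181, 0.08), (0.1122, 1.46), (0.1082, 3.64), (0.1056, 4.08), (0.1048, 4.46), (0.1041, 5.69), (0.1037, 6.25), (0.1032, 7.48), (0.1028, 9.1)] hold 8.98 [ 0.4653 -0.0972  0.1028] 19.5917
20.0667
```

Right block is the weak one: about 4.1 N at the stop, against about 9 N for the other two. Taking it by its clamp.

```bash
python3 - <<'E'
from h import *
c,s=np.cos(YAW),np.sin(YAW); g=np.array([.4657,-.0971])+.112*np.array([c,s]); print(g)
q=down(YAW)
arm.line_to([*g,.16],velocity=.2,ori=q); arm.move_gripper(.7,effort=100)
cv2.imwrite("pics/w2.png",snapshot("wrist"))
cv2.imwrite("pics/sd2.png",cv2.resize(snapshot("side")[170:330,150:370],None,fx=3,fy=3))
print(arm.read_tool_pos(),arm.read_time(),arm.read_opening())
E
```

```text
[ 0.57533198 -0.07419083]
[ 0.57533871 -0.07420139  0.16004525] 21.4917 0.7021104106950703
```

View pics/w2.png

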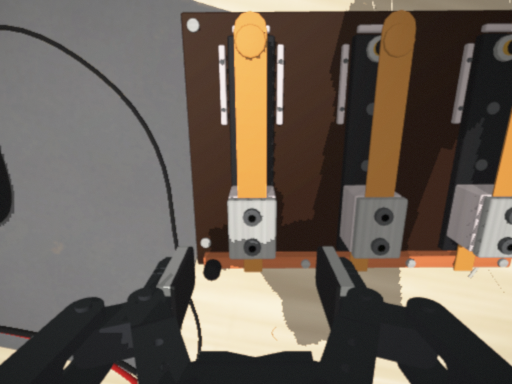

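View pics/sd2.png

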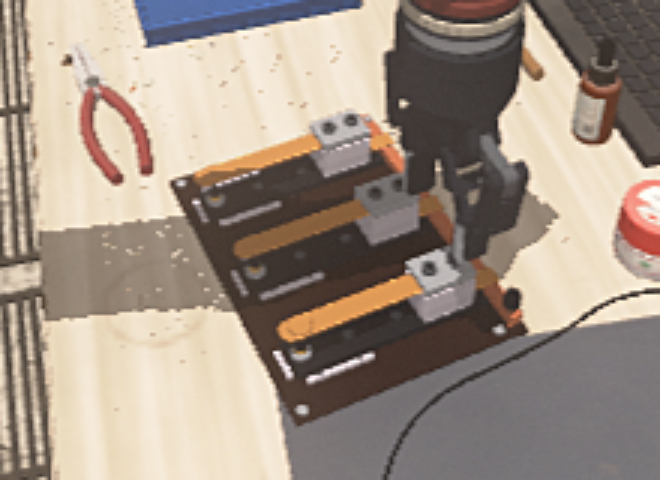

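Wrist view: the right clamp's top face spans about x 229–276, y 197–258 (centre about (252,228)), and its leaf runs straight up to the pad at (251,36). The fingers are symmetric about x=255, and the knob at (212,269) is clear.

```bash
python3 - <<'E'
from h import *
p,q=arm.read_tool_pos(),arm.read_eef_rot()
P=cast("wrist",[[252,228],[228,228],[276,228],[252,197],[252,258]],.05,(p,q)); print(P.round(4))
c,s=np.cos(YAW),np.sin(YAW)
g=P[0,:2]; d=g-p[:2]; print("rack-frame diff",d@[c,s],d@[-s,c])
if np.linalg.norm(d)<.015:
    arm.line_to([*g,.12],velocity=.15); arm.line_to([*g,.089],velocity=.06)
    print(arm.read_ft_force())
    arm.move_gripper(0.,effort=100); print("open",arm.read_opening(),arm.read_time())
    arm.pause(.2); f0=np.array(arm.read_ft_force())
    arm.line_to([*g,.11],velocity=.05); arm.pause(.1); print(arm.read_opening(),np.array(arm.read_ft_force()).round(2),f0.round(2))
    cv2.imwrite("pics/sd3.png",cv2.resize(snapshot("side")[130:330,150:370],None,fx=3,fy=3)); print(arm.read_time(),arm.read_tool_pos())
E
```

```text
[[ 0.5753 -0.0766  0.05  ]
 [ 0.5784 -0.0912  0.05  ]
 [ 0.5723 -0.062   0.05  ]
 [ 0.5556 -0.0807  0.05  ]
 [ 0.5957 -0.0724  0.05  ]]
rack-frame diff -0.000511114964349493 -0.0023659846721608424
[ 0.18571397 -0.35351005  0.05921695]
open 0.3378812755796833 22.9583
0.3387702462679793 [ 0.01  0.95 -5.11] [-1.06  0.65  6.31]
23.875 [ 0.57504438 -0.0766523   0.10964187]
```

View pics/sd3.png

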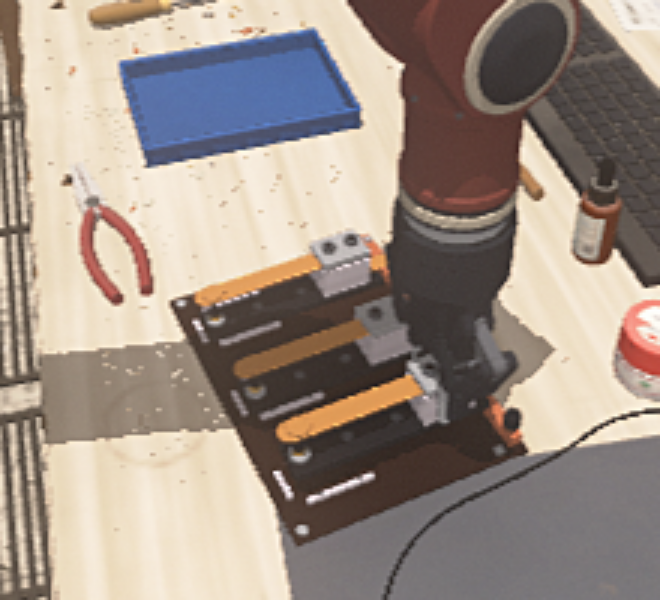

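Block is lifted level with opening 0.34, which matches the 30 mm clamp. The tray rim corners in this crop are about (120,62), (317,30), (361,106) and (148,150). I'll cross-check the tray from this side view, then carry.

```bash
python3 - <<'E'
from h import *
px=np.array([[120,62],[317,30],[361,106],[148,150]])/3+[150,130]
C=cast("side",px,.025)[:,:2]; m=C.mean(0); r=cv2.minAreaRect(C.astype(np.float32)); print(C.round(3).tolist(),m,r)
ty=np.arctan2(*((C[1]-C[0])+(C[2]-C[3]))[::-1]); print("yaw",ty)
if np.linalg.norm(m-[.5005,.3635])<.012:
    ctr=(m+[.5005,.3635])/2; yaw=.5*(ty+.05); print(ctr,yaw)
    p=arm.read_tool_pos(); q=down(yaw); cx=np.array([np.cos(yaw),np.sin(yaw)])
    t=ctr+.040*cx
    arm.line_to([p[0],p[1],.19],velocity=.15); print(arm.read_opening())
    arm.line_to([p[0],.12,.19],velocity=.2)
    arm.line_to([*t,.19],velocity=.2,ori=q)
    arm.line_to([*t,.135],velocity=.15); arm.pause(.1)
    print(arm.read_tool_pos(),arm.read_opening(),arm.read_time(),fz())
    np.save("tray.npy",[*ctr,yaw])
    a=snapshot("side")[80:280,150:370]; cv2.imwrite("pics/sd4.png",cv2.resize(a,None,fx=3,fy=3))
E
```

```text
[[0.401, 0.426], [0.608, 0.437], [0.618, 0.292], [0.412, 0.272]] [0.50969754 0.35682568] ((0.5098480582237244, 0.35641834139823914), (0.2077127993106842, 0.15381187200546265), 4.021566867828369)
yaw 0.0742086290596179
[0.50509877 0.36016284] 0.062104314529808954
0.33807121180224614
[0.54596088 0.36322973 0.13656378] 0.33823004252308736 27.6833 -5.113113451372873
```

View pics/sd4.png

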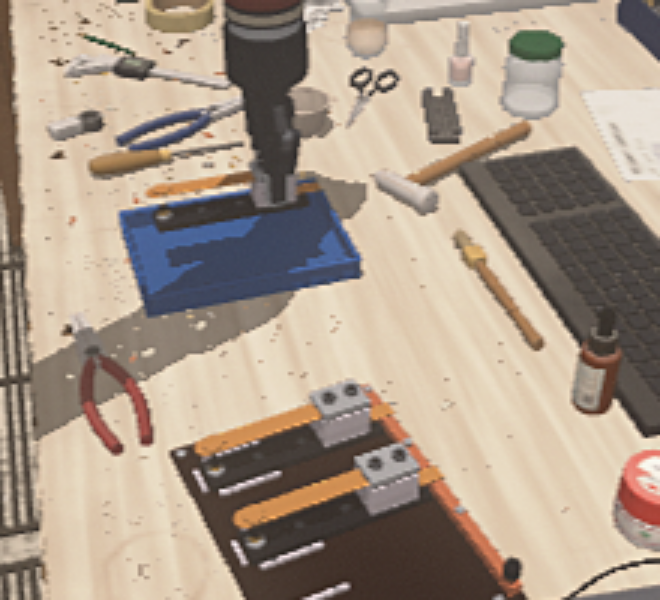

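The block hangs level above the tray, lengthwise and within its walls, and the other two stand undisturbed. Lowering until contact.

```bash
python3 - <<'E'
from h import *
ctr=np.load("tray.npy"); yaw=ctr[2]; t=ctr[:2]+.040*np.array([np.cos(yaw),np.sin(yaw)])
f0=fz(); arm.line_to([*t,.095],velocity=.08); arm.line_to([*t,.090],velocity=.03)
for z in (.0885,.0877,.087,.0863,.0856):
    arm.line_to([*t,z],velocity=.03); f=fz(3)-f0; print(arm.read_tool_pos()[2].round(4),round(f,2))
    if f>3: break
arm.move_gripper(.62); arm.pause(.1); print(arm.read_opening(),fz(3))
arm.line_to([*t,.15],velocity=.12); arm.move_gripper(0.)
b=ctr[:2]-.03*np.array([np.cos(yaw),np.sin(yaw)])
arm.line_to([*t,.20],velocity=.2); 
cv2.imwrite("pics/w5.png",snapshot("wrist")); print(arm.read_tool_pos().tolist(),arm.read_eef_rot().tolist(),arm.read_time())
E
```

```text
0.0886 0.45
0.0877 0.87
0.0877 6.46
0.6223078678978483 0.0778061569110806
[0.544792361828077, 0.36235699013850337, 0.19980828372830345] [-0.02215530470493401, 0.7068773208129498, 0.021768105356620993, 0.7066539077815395] 32.5
```

View pics/w5.png

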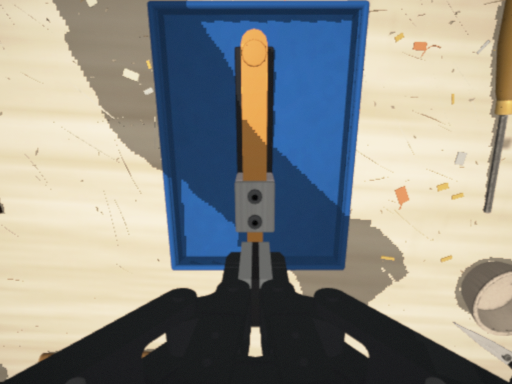

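The block stands in the middle of the tray, let go: pad at (254,49), clamp at (255,205), both well within the walls. Pressing its tip there.

```bash
python3 - <<'E'
from h import *
p,q=arm.read_tool_pos(),arm.read_eef_rot()
xy=cast("wrist",[254,49],.044,(p,q))[0,:2]; exp=p[:2]-.112*np.array([np.cos(.062),np.sin(.062)]); print(xy,exp)
if np.linalg.norm(xy-exp)<.008:
    arm.line_to([*xy,.15],velocity=.15); arm.line_to([*xy,.130],velocity=.1); arm.pause(.1); f0=fz(); out=[]
    for z in (.116,.112,.109,.1065,.1045,.1035,.1027,.102,.1014,.1008,.1002):
        arm.line_to([*xy,z],velocity=.03); f=fz(3)-f0; out.append((float(arm.read_tool_pos()[2].round(4)),round(float(f),2)))
        if f>8.5: break
    arm.pause(.4); print(out,"hold",round(fz(3)-f0,2),arm.read_time())
    arm.line_to([*xy,.14],velocity=.08); arm.line_to([*(xy+[.05,-.05]),.27],velocity=.2); arm.pause(.1)
    print(arm.read_ft_force())
    a=snapshot("side")[80:330,150:370]; cv2.imwrite("pics/sd6.png",cv2.resize(a,None,fx=2.4,fy=2.4)); print(arm.read_time())
E
```

```text
[0.43620305 0.35437016] [0.43300756 0.35541744]
[(0.1161, -0.59), (0.1122, 0.36), (0.1092, 1.99), (0.1066, 3.39), (0.1047, 3.53), (0.1037, 4.36), (0.103, 4.95), (0.1025, 6.35), (0.1021, 6.85), (0.1017, 8.24), (0.1013, 9.82)] hold 10.23 39.1583
[ 0.00673433 -0.08984415 -0.47423204]
40.85
```

View pics/sd6.png

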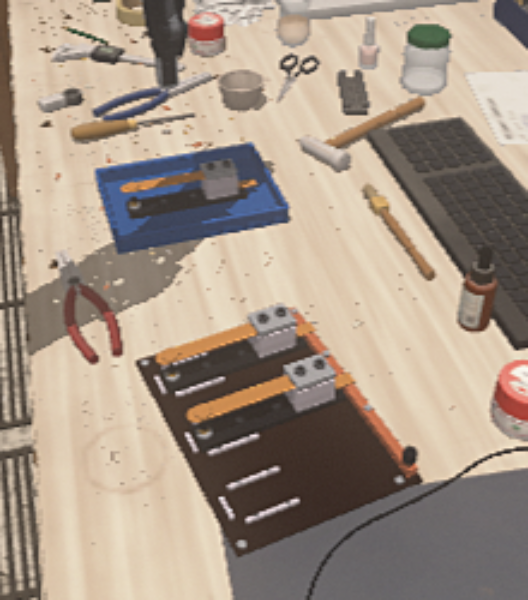

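The weak block stands upright in the tray, the two sound ones are in their bays, and the arm is clear.

```bash
python3 -c "
from station import ticket,arm
print(ticket.finish_job(), arm.read_time())"
```

```text
the job is handed in; nothing more can be done
the job is handed in; nothing more can be done
```

The block from the right bay had the weak leaf, and it now stands in the blue tray. The job was handed in after about 41 s of the 72 s allowed.

- **Presses in the rack:** I pressed and held the leaves left, middle, right. At the stop, left and middle gave about 9 N (sound) and right about 4.1 N (weak). No reading passed about 13 N.
- **Move:** I took the right block by its clamp, lifted it level and lowered it onto the tray floor until I felt contact. I let go only then.
- **Check in the tray:** It read about 3.4–3.5 N at 9–11 mm of travel and about 4.4 N around the stop. I pressed on to about 10 N and held it there before letting it up.
- **Last pictures:** The block stands upright inside the tray walls, the other two are in their bays, and the arm is clear of everything. I judged the two sound blocks unmoved by eye and did not measure them again.

**What disagreed:** The two camera estimates of the tray's centre differed by about 11 mm, so I used the mean. The wrist picture afterwards showed the block well inside the walls. Force readings carried about ±0.5 N of noise.

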